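# Pop the press plate out of the rice mould and trap it

### The job

Press down the red ejector key of the white onigiri mould with one finger, and with the other finger standing in the chute trap the blue press plate that pops out of its seat, before it slides off the end of the chute. Do not lift or pick up the plate, and leave the bowl, jar and tin where they are. Finish holding: the red key still pressed down and the plate, clear of its seat, at rest on the chute against your finger.

Things in the scene. Friction and masses are not known exactly. Their poses are not given: they have to be found in the camera images.
- mould: White onigiri mould fixed to the worktop, about 190 x 130 mm. Origin: on the worktop, on the chute's centre line. z up; x: level direction in which the chute runs downhill; y: from chute towards the red key. Rear housing 74 mm high at x -124 to -74, y +-33 mm; key pedestal 24 mm high at x -8 to 52, y 37 to 97 mm. Nothing on it is higher than 80 mm.
- chute (a point): Grey slippery chute, sloping down 18 degrees. Origin: on the sliding surface under the middle of the seated plate, (-40, 0, 50) mm in the mould's frame. x runs downhill along the surface, z square to it. Surface: x -43 to +105 mm (open lower end), 54 mm wide between 4 mm rails that stand 10 mm above it.
- plate: Loose blue press plate, white triangle on top, 51 x 51 mm, 26 mm thick (30 with triangle), about 0.2 kg. Origin: centre of underside. Starts seated at the chute's origin, pushed by a 3 N spring pusher (40 mm stroke) against a 5 mm high catch at chute x 26 to 30 mm. Clear of its seat when its origin is over 12 mm down the chute; lost beyond 85 mm.
- key_top (a point): Middle of the level top face of the red ejector key, 40 mm along the mould's x by 30 mm along its y. At (22, 72, 49) mm in the mould's frame when up: 72 mm to the side of the chute's centre line.
- trap_spot (a point): Point on the chute surface, on its centre line beside the middle of the red key, 30 mm above the worktop. A fingertip here, level with one on the key, is 19 mm above the surface before pressing and 11 mm at full press, lower than the plate's top (about 25 mm), so it stops the plate some 30 mm down from its seat.
- key (a joint): Travel of the red key, m: 0 up, 0.008 fully down. A spring lifts it: 2.4 N at the top, 5.6 N fully down. The catch sinks with the key; at about 0.0055 the plate is freed and shoots downhill, off the lower end in a fraction of a second unless something already stands in its way.
- bowl: Loose stainless steel bowl, 120 mm across, 50 mm high, beside the mould. Origin: centre of its underside. Leave it alone.
- jar: Loose amber glass jar with black cap, 44 mm across, 70 mm high, beside the mould. Origin: centre of its underside. Leave it alone.
- tin: Loose small round tin, white with a green band, 56 mm across, 55 mm high, beyond the lower end of the chute. Origin: centre of its underside. Leave it alone.
Not all that is in view belongs to the job. Several things look just like the mould: the one meant starts farthest to the robot's left. Of the things that look like the plate, the larger one is meant.

How it is judged:
On the way, in this order (a step that is already met when the one before it is completed fails the run):
1. the red key is pressed down (value of joint key above 0.004 m), for 0.02 s.
2. with the key down, the popped plate is stopped on the chute by a finger (value of joint key above 0.003 m and x of plate in the frame of chute above 0.012 m and contact force between the fingers and plate above 0.1 N and linear speed of plate below 0.02 m/s), for 0.3 s.
At the end, for the whole second after the job is handed in: The red key is still held down by a finger (more than 3 mm of its 8 mm), and the blue plate lies flat and still on the chute, 12 to 85 mm down from its seat, leaning on a finger with more than 0.1 N (all of step 2 and x of plate in the frame of chute below 0.085 m and z of plate in the frame of chute between -0.004 and 0.01 m and angle between the z axis of plate and the z axis of chute, either way round below 0.2 rad); the arm keeps its last pose, push and grip.
It fails at once if the plate is lifted off the chute, carried or tipped up (z of plate in the frame of chute above 0.015 m or angle between the z axis of plate and the z axis of chute, either way round above 0.5 rad).
It fails at once if the plate slides off the end of the chute (x of plate in the frame of chute above 0.09 m or z of plate in the frame of chute below -0.01 m).
It fails at once if the bowl, jar or tin is shifted by more than 20 mm (distance of any of bowl, jar, tin from where it was at the start of the episode above 0.02 m).
It also fails if it takes over 32 s, if anything falls off the work surface, if the arm or the gripper's body presses on something with over 40 N, if the wrist force passes 120 N, or if a joint passes its speed limit or range.

### The arm

A 7-joint arm with a two-finger parallel gripper is mounted at the origin on the work surface. World frame = base frame: x ahead of the robot, y to its left, z up, the work surface at z = 0. Lengths are in m, angles in rad, forces in N, time in s.
With the tool pointing down it reaches from about 0.4 to 0.875 m from the base axis. Payload 19.3 kg.
Tool frame: the origin (TCP) lies between the finger pads; the fingertips stand 17 mm ahead of it and the grasp point (between the pads) lies 2 mm behind it; z points along the fingers, x is the direction in which the jaws open and shut, and the axes are right-handed (so a half turn about z gives the same grasp; the last joint's range is limited). The gripper opens to 85 mm and grips with 20 to 120 N. Pads are 22 mm wide; open, the fingers measure 114 mm over their backs; the gripper's body (76 mm by 85 mm) begins 54 mm behind the grasp point. The pads swing forward as they close: fully open they stand 13 mm farther back than shut.
Start: joints at [-1.181, 0.521, -0.036, 1.599, 0.021, 1.021, -0.113], TCP at [0.277, 0.56, 0.248] pointing down, gripper open.
Joint ranges: [-2.91, 2.91], [-0.3, 2.13], [-1.5, 1.42], [0.17, 2.43], [-1.26, 4.41], [0.16, 1.93], [-2.52, 2.52]. Speed limits (rad/s): [1.89, 1.89, 2.39, 2.39, 3.01, 3.01, 3.01].

### API

Orientations are given as [roll, pitch, yaw] about the fixed x, y, z axes, in that order (R = Rz(yaw) Ry(pitch) Rx(roll)).
In Python, from workcell import bot gives the robot as it stands. The module is installed in compiled form; this text tells all that it offers.
- The arm moves only by the tool arm_command, never from a script. Its argument "targets" is a list of rows, each a list of 6 numbers: the shift along the tool's x, y, z in mm, then the turn, a rotation vector about the tool's x, y, z in degrees. In form: [[x, y, z, wx, wy, wz], ...]. A call has 1 to 8 rows; each row shifts and turns the pose as measured when the row begins, along the tool's axes as they then stand; what a row does not reach is not made up. A row lasts 1/10 s, in which the tool goes at most 50 mm and 8.59 degrees, less where a joint would pass 70% of its speed; a pose out of reach is approached as far as the arm can. A call is refused whole if a number of a shift passes 50 or a number of a turn 8.59, either way. A call with a gripper value outside its range is refused whole. "grip" is the opening in per cent of the stroke, from 0 (shut) to 100 (fully open), set as the call begins (left out, the last holds). The fingers move at their own pace and stop on an object; "grip_force" is the grip in N (left out, the last holds). Time passes only in rows, so rows that do not move let the fingers close. It gives the time, the measured TCP pose, the force and the opening at its end, in the units of the state.
- bot.observe(): the state, without advancing time (a new reading comes with each control period).
- bot.grab_frame(name): name is "side" or "top"; returns a dict with "color" (420x560x3 uint8, red, green, blue), "depth" (420x560 float32, m along the optical axis (not along the pixel's ray), 0 where there is no reading), "fov_y" (degrees; the focal length in pixels is half the picture's height over the tangent of half this angle, whatever the lens; pixels are square), "cx", "cy" (the principal point, pixels), "D" ([k1, k2, p1, p2, k3] as OpenCV has them; the pictures are not rectified), "R" (3x3) and "t" (3): a world point X has camera coordinates R X + t. Camera axes: x right, y down, z forward; pixel columns grow to the right and rows downward; lengths in m; the calibration is good to about 2 mm. A picture is of the moment at which its call begins.
- bot.job_done(): hands the job in, once; it reports no verdict.
The state is a dict: "clock": time; "qpos": joint angles; "qd": joint speeds; "joint_efforts": joint torques, N m; "position": TCP position; "tool_rot": TCP orientation; "force": force on the tool from outside, world axes, zero at the start; "moment": the same for the moment, N m; "grip_width": finger opening in m.
Only numpy, scipy, OpenCV 4.12 (cv2) and the standard library are available. Lean on these libraries where they do the work, as an engineer would, in place of code of your own. Each camera call takes 0.05 s, during which the arm holds its last target. There are 200 camera calls.

## Working session

There is one attempt and no reset: what is moved stays moved. The work goes in short steps, Python scripts to look and compute and a tool call to move; the robot and the scene stay as the last step left them, time stands still between calls to the robot, and variables do not carry over. Pictures are saved under pics/ and viewed, about 8 in all and at most 12, crops included, and the job is handed in when it is done.

Besides the shell and the picture viewer there is one more tool, called after "Emit:" as a command line: name --pt "numbers of a row" for each row, then --argument value for the rest. arm_command: Moves the arm, as the interface text tells. Its arguments: {"type":"object","properties":{"targets":{"type":"array"},"grip":{"type":"number"},"grip_force":{"type":"number"}},"required":["targets"]}

```bash
mkdir -p pics; cat > h.py <<'E'
import numpy as np, cv2
from workcell import bot
def K(f):
    F=210/np.tan(np.radians(f["fov_y"])/2); return np.array([[F,0,f["cx"]],[0,F,f["cy"]],[0,0,1]])
def ray(f,px):
    u=cv2.undistortPoints(np.array(px,float).reshape(-1,1,2),K(f),np.array(f["D"],float)).reshape(-1,2)
    R=np.array(f["R"]);t=np.array(f["t"]); d=np.c_[u,np.ones(len(u))]
    return -R.T@t, d@R
def onz(f,px,z):
    c,d=ray(f,px); return c+d*((z-c[2])/d[:,2])[:,None]
def proj(f,P):
    r,_=cv2.Rodrigues(np.array(f["R"],float)); return cv2.projectPoints(np.array(P,float).reshape(-1,1,3),r,np.array(f["t"],float),K(f),np.array(f["D"],float))[0].reshape(-1,2)
def depthpts(f,px):
    c,d=ray(f,px); p=np.array(px,int).reshape(-1,2); return c+d*f["depth"][p[:,1],p[:,0]][:,None]
E
python3 - <<'E'
from h import *
fs=[]
for n in("side","top"):
    f=bot.grab_frame(n); np.save(f"{n}0.npy",f,allow_pickle=True)
    cv2.imwrite(f"pics/{n}0.png",f["color"][...,::-1]); print(n,f["fov_y"],f["D"],-np.array(f["R"]).T@f["t"])
print(bot.observe())
E
```

```text
side 48.06429573212334 [-0.14554166  0.          0.          0.          0.        ] [ 0.05099849 -0.61101486  0.95343506]
top 43.77036086776155 [-0.03378852  0.          0.          0.          0.        ] [ 0.32936934 -0.09745418  1.48480073]
{'clock': 0.1, 'qpos': array([-1.18120558,  0.52193254, -0.03636571,  1.59991021,  0.02118645,
        1.0210759 , -0.11282889]), 'qd': array([ 7.29994571e-04, -1.40275849e-03, -4.60730093e-04, -1.40118474e-03,
       -8.13120426e-04, -2.67230841e-05,  2.64357140e-03]), 'joint_efforts': array([ 4.39529802e-03, -9.28482771e+01,  1.98474884e+00, -3.70535481e+01,
        1.82820938e-02,  5.29607016e-03, -1.96816131e-05]), 'position': array([0.27724007, 0.55985812, 0.24781107]), 'tool_rot': array([3.14155950e+00, 9.41566299e-04, 1.11099106e+00]), 'force': array([ 0.73992399, -0.2661547 ,  0.71654921]), 'moment': array([ 0.03526324, -0.0254028 , -0.02856316]), 'grip_width': 0.08538181677852123}
```

View pics/top0.png

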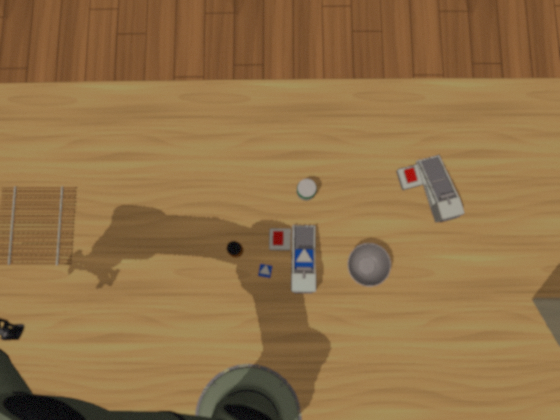

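View pics/side0.png

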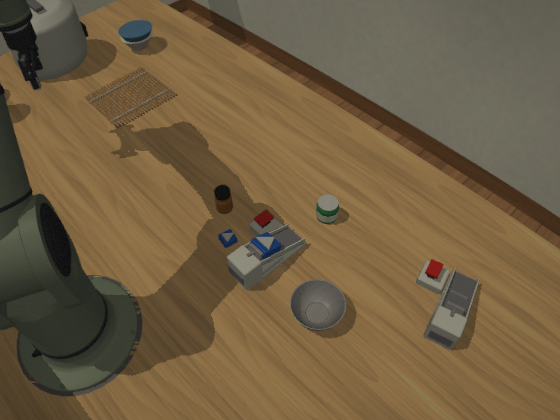

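The top view shows the target mould at (304,260) with blue plate at (304,257), key at (278,238), and chute running up the picture (+x). The other candidates are:
- Mould at (440,188), farther right, so rejected.
- Small blue plate at (265,271), smaller, so rejected.
- Second red key at (410,175), which belongs to the rejected mould.

The jar is at (234,248), the bowl at (370,264) and the tin at (307,188). Next I check the choice with a crop and measure.

```bash
python3 - <<'E'
from h import *
roi={"top":(225,330,175,300),"side":(210,320,190,290)}
crops=[]
for n in roi:
    f=np.load(f"{n}0.npy",allow_pickle=True).item(); x0,x1,y0,y1=roi[n]
    hsv=cv2.cvtColor(f["color"],cv2.COLOR_RGB2HSV); H,S,V=cv2.split(hsv)
    M=np.zeros(H.shape,bool); M[y0:y1,x0:x1]=1
    red=M&((H<6)|(H>174))&(S>190)&(V>130); blue=M&(H>105)&(H<125)&(S>120)&(V>60)
    for nm,m,z in(("red",red,.049),("blue",blue,.0766)):
        k,l,st,c=cv2.connectedComponentsWithStats(m.astype(np.uint8)); i=1+np.argmax(st[1:,4])
        pts=np.argwhere(l==i)[:,::-1]; hull=cv2.convexHull(pts.astype(np.int32))
        r=cv2.minAreaRect(onz(f,hull.reshape(-1,2),z)[:,:2].astype(np.float32)*1000)
        print(n,nm,st[i],c[i].round(1),"rect",np.round(r[0],1),np.round(r[1],1),round(r[2],1))
        P=depthpts(f,pts); g=P[:,2]>np.median(P[:,2])-.01; print("  depth med",np.median(P[g],0).round(4))
    crops.append(cv2.resize(f["color"][y0:y1,x0:x1,::-1],(390,500)))
cv2.imwrite("pics/crop.png",np.hstack(crops))
E
```

```text
Traceback (most recent call last):
ValueError: attempt to get argmax of an empty sequence
```

```bash
cat > m.py <<'E'
from h import *
roi={"top":(225,330,175,300),"side":(210,320,190,290)}
crops=[]
for n in roi:
    f=np.load(f"{n}0.npy",allow_pickle=True).item(); x0,x1,y0,y1=roi[n]
    hsv=cv2.cvtColor(f["color"],cv2.COLOR_RGB2HSV); H,S,V=cv2.split(hsv)
    M=np.zeros(H.shape,bool); M[y0:y1,x0:x1]=1
    red=M&((H<6)|(H>174))&(S>170)&(V>90); blue=M&(H>100)&(H<130)&(S>100)&(V>50)
    for nm,m,z in(("red",red,.049),("blue",blue,.0766)):
        k,l,st,c=cv2.connectedComponentsWithStats(m.astype(np.uint8))
        if k<2: print(n,nm,"none"); continue
        i=1+np.argmax(st[1:,4])
        pts=np.argwhere(l==i)[:,::-1]; hull=cv2.convexHull(pts.astype(np.int32))
        r=cv2.minAreaRect(onz(f,hull.reshape(-1,2),z)[:,:2].astype(np.float32)*1000)
        print(n,nm,st[i],c[i].round(1),hsv[int(c[i][1]),int(c[i][0])],"rect",np.round(r[0],1),np.round(r[1],1),round(r[2],1))
        P=depthpts(f,pts); print("  depth z pcts",np.percentile(P[:,2],[5,50,95]).round(4)); P=P[P[:,2]>np.percentile(P[:,2],90)-.008]; print("  top mean",P.mean(0).round(4),(P[:,:2].min(0)+P[:,:2].max(0))/2,len(P))
    if n=="top":
        P=depthpts(f,np.argwhere(M)[:,::-1]); Q=P[(P[:,2]>.066)&(P[:,2]<.09)]
        h=P[(P[:,2]>.015)&(P[:,2]<.1)]; print("bbox",h.min(0),h.max(0))
    crops.append(cv2.resize(f["color"][y0:y1,x0:x1,::-1],(390,500)))
cv2.imwrite("pics/crop.png",np.hstack(crops))
E
python3 m.py
```

```text
top red [274 232   9  12 101] [277.7 237.4] [  1 227 119] rect [489.7 -83.8] [22.1 30.5] 89.6
  depth z pcts [0.044  0.0492 0.0534]
  top mean [ 0.4898 -0.0833  0.0493] [ 0.48976925 -0.0838763 ] 94
top blue [295 249  18  19 130] [300.9 260. ] [ 21  23 146] rect [ 430.7 -152.3] [45.7 48.4] 89.6
  depth z pcts [0.0661 0.0786 0.0846]
  top mean [ 0.4145 -0.1506  0.081 ] [ 0.42256944 -0.15211224] 80
bbox [ 0.3374275  -0.19230259  0.01502873] [0.65402267 0.05508879 0.0877084 ]
side red [255 211  18  14 108] [263.6 217.3] [  1 196  91] rect [487.9 -84.1] [27.9 35.4] 89.1
  depth z pcts [0.0463 0.0492 0.0518]
  top mean [ 0.4787 -0.0951  0.0657] [ 0.27857987 -0.34049925] 108
side blue [251 238  30  21 262] [266.8 247.3] [104  36 105] rect [ 426.7 -160.7] [58.  52.6] 77.2
  depth z pcts [0.0591 0.0749 0.0823]
  top mean [ 0.4112 -0.1615  0.0855] [ 0.24478073 -0.36983444] 142
```

View pics/crop.png

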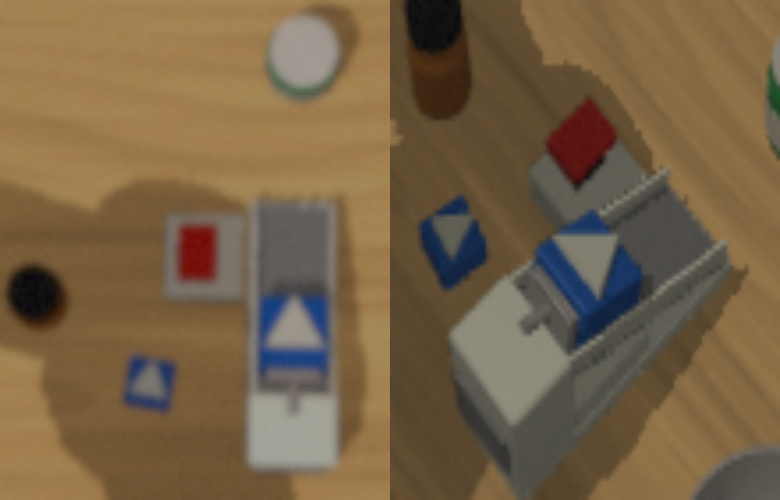

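```bash
python3 - <<'E'
from h import *
f=np.load("top0.npy",allow_pickle=True).item()
s=lambda x,y:(225+(x+.5)*105/390-.5,175+(y+.5)*125/500-.5)
print("chute low end L,R",onz(f,[s(250,202),s(336,202)],.028).round(4))
print("housing rear L,R",onz(f,[s(247,465),s(338,465)],.074).round(4))
print("plate L,R mid",onz(f,[s(260,345),s(327,345)],.075).round(4))
print("key",onz(f,[s(179,225),s(215,225),s(180,282),s(215,280)],.049).round(4))
print(bot.observe()["clock"])
E
```

```text
chute low end L,R [[ 0.5267 -0.1231  0.028 ]
 [ 0.5262 -0.1881  0.028 ]]
housing rear L,R [[ 0.3433 -0.1183  0.074 ]
 [ 0.3429 -0.1837  0.074 ]]
plate L,R mid [[ 0.4232 -0.1285  0.075 ]
 [ 0.4228 -0.177   0.075 ]]
key [[ 0.5082 -0.0697  0.049 ]
 [ 0.508  -0.0965  0.049 ]
 [ 0.4686 -0.0702  0.049 ]
 [ 0.4698 -0.0962  0.049 ]]
0.1
```

The crop confirms it: large blue plate seated in the mould with the key. Key top is about (0.489, -0.084), the chute centre line sits at y≈-0.155 there, and mould yaw is about -1.4°. Next, plan the approach.

```bash
cat > go.py <<'E'
import sys; from h import *
from scipy.spatial.transform import Rotation as Ro
def plan(T,yaw,step=42):
    s=bot.observe(); p=s["position"]; R=Ro.from_euler("xyz",s["tool_rot"]); G=Ro.from_euler("xyz",[np.pi,0,np.radians(yaw)])
    w=np.degrees((R.inv()*G).as_rotvec()); d=1000*(np.array(T)-p); n=max(1,int(np.ceil(max(np.linalg.norm(d)/step,np.abs(w).max()/7))))
    print("clock",s["clock"],"pos",p.round(4),"yaw",np.degrees(s["tool_rot"]).round(2),"F",s["force"].round(2),"w",s["grip_width"],"n",n)
    for i in range(min(n,8)):
        print([float(v) for v in np.r_[(R.inv().apply(d/n)).round(1),(w/n).round(2)]]); R=R*Ro.from_rotvec(np.radians(w/n))
if __name__=="__main__": plan([float(a) for a in sys.argv[1:4]],float(sys.argv[4]))
E
python3 go.py 0.488 -0.120 0.2 88.6
```

```text
clock 0.1 pos [0.2772 0.5599 0.2478] yaw [1.800e+02 5.000e-02 6.366e+01] F [ 0.74 -0.27  0.72] w 0.08538181677852123 n 17
[-30.3, 28.9, 2.8, -0.0, 0.0, -1.47]
[-31.1, 28.1, 2.8, -0.0, 0.0, -1.47]
[-31.8, 27.3, 2.8, -0.0, 0.0, -1.47]
[-32.5, 26.4, 2.8, -0.0, 0.0, -1.47]
[-33.1, 25.6, 2.8, -0.0, 0.0, -1.47]
[-33.8, 24.7, 2.8, -0.0, 0.0, -1.47]
[-34.4, 23.9, 2.8, -0.0, 0.0, -1.47]
[-35.0, 23.0, 2.8, -0.0, 0.0, -1.47]
```

Emit:
arm_command --pt "-30 29 0 0 0 -2" --pt "-31 28 0 0 0 -2" --pt "-32 27 0 0 0 -2" --pt "-32 26 0 0 0 -2" --pt "-33 25 0 0 0 -2" --pt "-34 24 0 0 0 -2" --pt "-34 24 0 0 0 -2" --pt "-35 23 0 0 0 -2" --grip 68

```text
clock: 0.9
position: [0.3863, 0.2377, 0.2451]
tool_rot: [-3.139, 0.003, 1.409]
force: [0.9, 0.4, 0.4]
grip_width: 0.0578
```

```bash
python3 go.py 0.488 -0.120 0.2 88.6
```

```text
clock 0.9 pos [0.3863 0.2377 0.2451] yaw [-179.82    0.18   80.75] F [0.94 0.39 0.41] w 0.057783526628248975 n 9
[-37.4, 17.6, 5.1, -0.02, 0.02, -0.87]
[-37.7, 17.0, 5.1, -0.02, 0.02, -0.87]
[-37.9, 16.4, 5.1, -0.02, 0.02, -0.87]
[-38.2, 15.8, 5.1, -0.02, 0.02, -0.87]
[-38.4, 15.2, 5.1, -0.02, 0.02, -0.87]
[-38.6, 14.7, 5.0, -0.02, 0.02, -0.87]
[-38.8, 14.1, 5.0, -0.02, 0.02, -0.87]
[-39.1, 13.5, 5.0, -0.02, 0.02, -0.87]
```

Emit:
arm_command --pt "-37 18 5 0 0 -1" --pt "-38 17 5 0 0 -1" --pt "-38 16 5 0 0 -1" --pt "-38 16 5 0 0 -1" --pt "-38 15 5 0 0 -1" --pt "-38 14 5 0 0 -1" --pt "-39 14 5 0 0 -1" --pt "-39 13 5 0 0 -1"

```text
clock: 1.7
position: [0.4807, -0.0919, 0.2046]
tool_rot: [-3.139, 0.002, 1.557]
force: [0.9, 1.0, -0.3]
grip_width: 0.0579
```

```bash
python3 go.py 0.488 -0.120 0.13 88.6
```

```text
clock 1.7 pos [ 0.4807 -0.0919  0.2046] yaw [-1.7987e+02  1.1000e-01  8.9180e+01] F [ 0.85  1.02 -0.31] w 0.05789978339288319 n 2
[-13.9, 4.0, 37.3, -0.06, 0.05, 0.29]
[-13.9, 4.0, 37.3, -0.06, 0.05, 0.29]
```

Emit:
arm_command --pt "-14 4 20 0 0 0.5" --pt "-12 4 20 0 0 0" --pt "0 0 20 0 0 0" --pt "0 0 10 0 0 0" --pt "0 0 0 0 0 0"

```text
clock: 2.2
position: [0.4881, -0.1263, 0.1312]
tool_rot: [-3.139, 0.004, 1.539]
force: [0.2, 0.8, 0.7]
grip_width: 0.058
```

```bash
python3 go.py 0.488 -0.120 0.09 88.6; python3 - <<'E'
from h import *
c=[]
for n,b in(("top",(225,330,175,300)),("side",(210,320,160,290))):
    f=bot.grab_frame(n); np.save(f"{n}1.npy",f,allow_pickle=True); x0,x1,y0,y1=b
    c.append(cv2.resize(f["color"][y0:y1,x0:x1,::-1],(390,500),interpolation=cv2.INTER_CUBIC))
cv2.imwrite("pics/c1.png",np.hstack(c))
E
```

```text
clock 2.2 pos [ 0.4881 -0.1263  0.1312] yaw [-179.83    0.22   88.21] F [0.24 0.76 0.69] w 0.05800701634544481 n 1
[6.4, -0.2, 41.2, -0.17, 0.22, -0.39]
```

View pics/c1.png

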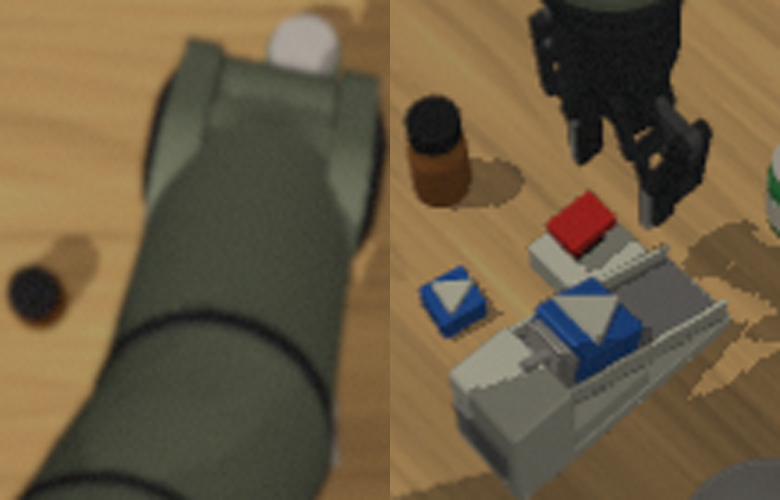

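The side view shows both fingers above the mould, one over the key (crop 585,155) and one over the chute (crop 655,215). The top view is hidden by the arm, so I go lower and check from the side.

Emit:
arm_command --pt "3 0 15 0 0 0" --pt "3 0 15 0 0 0" --pt "0 0 11 0 0 0" --pt "0 0 0 0 0 0"

```text
clock: 2.7
position: [0.4914, -0.1191, 0.0942]
tool_rot: [3.136, 0.004, 1.542]
force: [0.2, -0.5, 0.2]
grip_width: 0.0582
```

```bash
python3 go.py 0.488 -0.120 0.075 88.6; python3 - <<'E'
from h import *
f=bot.grab_frame("side"); np.save("side2.npy",f,allow_pickle=True)
im=cv2.resize(f["color"][170:280,220:330,::-1],(590,590),interpolation=cv2.INTER_CUBIC)
p=bot.observe()["position"]; a=np.radians(88.6); ax=np.array([np.cos(a),np.sin(a),0])
for s in(1,-1):
    for k in (29,36,43.5):
        q=proj(f,p+s*k/1000*ax-[0,0,.012])[0]; q=(q-[220,170]+.5)*590/110-.5; cv2.circle(im,tuple(int(v) for v in q),3,(0,255,255),-1)
cv2.imwrite("pics/c2.png",im)
E
```

```text
clock 2.7 pos [ 0.4914 -0.1191  0.0942] yaw [179.69   0.24  88.36] F [ 0.2  -0.48  0.16] w 0.05815871492570311 n 1
[-0.9, -3.5, 19.2, 0.31, 0.24, -0.24]
```

View pics/c2.png

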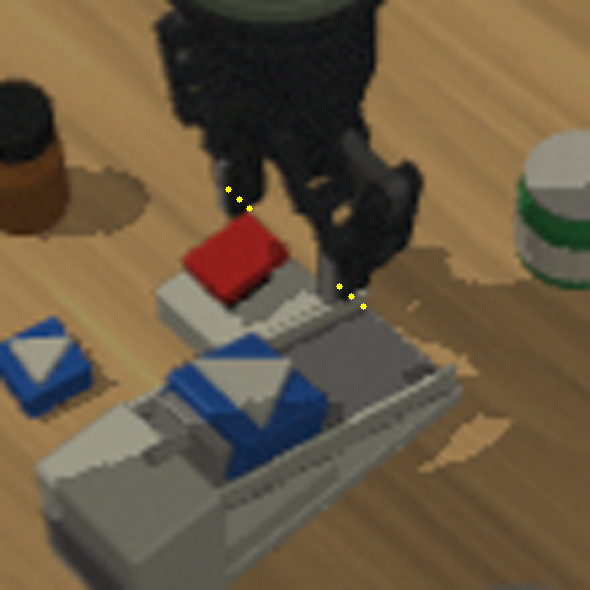

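The dots match the fingertips: the key finger is above the red key, the chute finger above the chute. I correct 3 mm and descend to contact.

Emit:
arm_command --pt "0 -2 6 0 0 0" --pt "0 -1 6 0 0 0" --pt "0 0 4 0 0 0" --pt "0 0 2 0 0 0"

```text
clock: 3.15
position: [0.4896, -0.1195, 0.0774]
tool_rot: [3.133, 0.005, 1.542]
force: [0.1, 0.3, -0.6]
grip_width: 0.0581
```

```bash
python3 go.py 0.488 -0.120 0.07 88.6
```

```text
clock 3.15 pos [ 0.4896 -0.1195  0.0774] yaw [179.49   0.26  88.34] F [ 0.12  0.33 -0.58] w 0.05811586551357483 n 1
[-0.5, -1.6, 7.4, 0.51, 0.26, -0.26]
```

Emit:
arm_command --pt "0 -1 3 0.5 0.2 0" --pt "0 0 3 0 0 0" --pt "0 0 2 0 0 0" --pt "0 0 2 0 0 0"

```text
clock: 3.55
position: [0.4886, -0.1197, 0.0666]
tool_rot: [-3.141, 0.001, 1.542]
force: [-0.8, -0.6, 0.5]
grip_width: 0.0584
```

Emit:
arm_command --pt "0 0 2 0 0 0" --pt "0 0 1 0 0 0"

```text
clock: 3.75
position: [0.4886, -0.1197, 0.0632]
tool_rot: [-3.141, 0.001, 1.542]
force: [0.4, -0.9, -0.1]
grip_width: 0.0581
```

```bash
python3 go.py 0.488 -0.120 0.06 88.6;  python3 - <<'E'
from h import *
f=bot.grab_frame("side"); np.save("side3.npy",f,allow_pickle=True)
cv2.imwrite("pics/c3.png",cv2.resize(f["color"][170:280,220:330,::-1],(590,590),interpolation=cv2.INTER_CUBIC))
E
```

```text
clock 3.75 pos [ 0.4886 -0.1197  0.0632] yaw [-1.7995e+02  4.0000e-02  8.8330e+01] F [ 0.45 -0.88 -0.13] w 0.05809256879354363 n 1
[-0.3, -0.6, 3.2, -0.05, 0.04, -0.27]
```

View pics/c3.png

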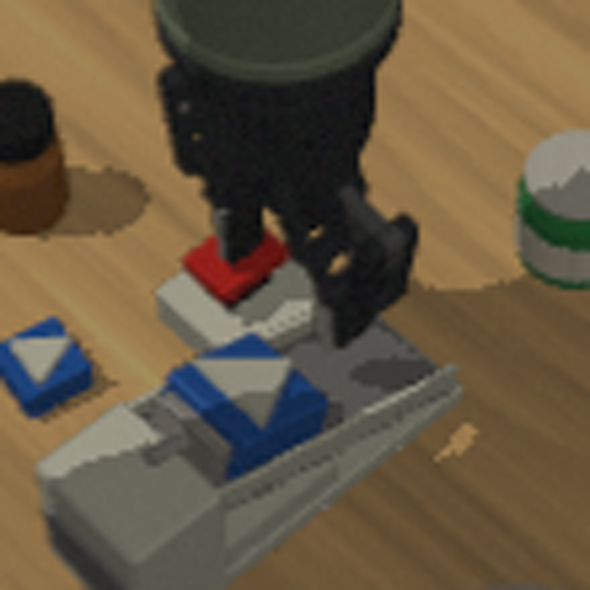

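Key finger is centred over the key, the chute finger stands in the chute below the plate's top. No contact yet; continue.

Emit:
arm_command --pt "0 0 1 0 0 0" --pt "0 0 1 0 0 0"

```text
clock: 4.0
position: [0.4887, -0.1197, 0.0611]
tool_rot: [-3.141, 0.001, 1.542]
force: [0.0, 0.8, 1.4]
grip_width: 0.0577
```

Emit:
arm_command --pt "0 0 1 0 0 0" --pt "0 0 1 0 0 0"

```text
clock: 4.2
position: [0.4886, -0.1197, 0.0591]
tool_rot: [-3.141, 0.001, 1.542]
force: [-0.7, -0.2, 2.4]
grip_width: 0.058
```

Emit:
arm_command --pt "0 0 1 0 0 0" --pt "0 0 1 0 0 0"

```text
clock: 4.4
position: [0.4886, -0.1197, 0.0571]
tool_rot: [-3.141, 0.001, 1.542]
force: [-0.8, 0.2, 4.8]
grip_width: 0.0586
```

Emit:
arm_command --pt "0 0 1 0 0 0" --pt "0 0 1 0 0 0"

```text
clock: 4.6
position: [0.4888, -0.1197, 0.055]
tool_rot: [-3.142, 0.001, 1.542]
force: [0.6, -1.1, 5.8]
grip_width: 0.0582
```

Emit:
arm_command --pt "0 0 1 0 0 0" --pt "0 0 1 0 0 0"

```text
clock: 4.8
position: [0.489, -0.1197, 0.0531]
tool_rot: [3.141, 0.001, 1.542]
force: [-2.4, 1.6, 15.4]
grip_width: 0.0579
```

```bash
python3 - <<'E'
from h import *
f=bot.grab_frame("side"); np.save("side4.npy",f,allow_pickle=True)
cv2.imwrite("pics/c4.png",cv2.resize(f["color"][170:280,220:330,::-1],(590,590),interpolation=cv2.INTER_CUBIC))
for i in range(4): s=bot.observe(); print(s["force"].round(2)); bot.grab_frame("side")
print(s["position"],s["clock"])
E
```

```text
[-3.27  0.36 13.62]
[-2.44  0.47  9.45]
[-1.85 -0.21  8.96]
[-2.75 -0.06  8.73]
[ 0.48896267 -0.11968771  0.05324396] 5.0
```

View pics/c4.png

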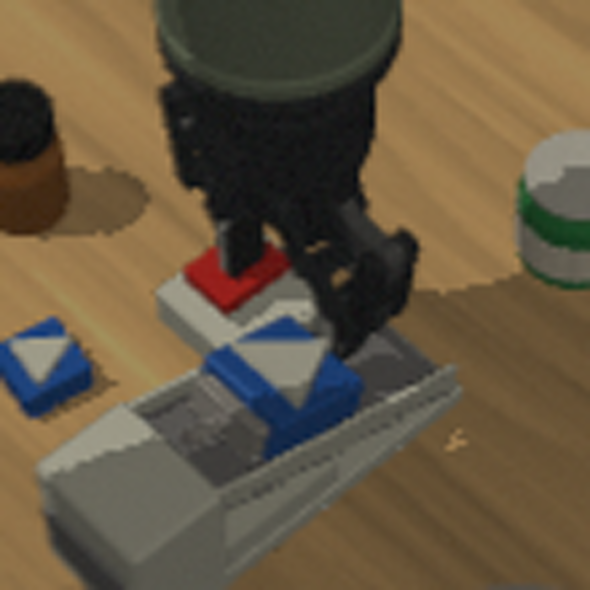

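The plate popped out and rests against the chute finger (crop 345,340), with the key pressed down. Next, check stillness and distance.

```bash
python3 - <<'E'
from h import *
def tri(f):
    H,S,V=cv2.split(cv2.cvtColor(f["color"],cv2.COLOR_RGB2HSV)); M=np.zeros(H.shape,np.uint8); M[225:262,255:292]=1
    m=(M>0)&(H>100)&(H<130)&(S>100)&(V>50); y,x=np.nonzero(m); return np.array([x.mean(),y.mean(),len(x)])
print("seated",tri(np.load("side3.npy",allow_pickle=True).item()),"popped",tri(np.load("side4.npy",allow_pickle=True).item()))
for i in range(10):
    f=bot.grab_frame("side"); s=bot.observe()
    if i%3==0: print(s["clock"],tri(f).round(2),s["force"].round(2),s["position"].round(4))
# expected pixels of plate top centre at chute x = 0, 20, 30 mm
a=np.radians(-1.4);c,d=np.cos(np.radians(18)),np.sin(np.radians(18))
O=np.array([.489,-.084])-np.array([22*np.cos(a)-72*np.sin(a),22*np.sin(a)+72*np.cos(a)])/1000
for X in(0,20,30):
    m=np.array([-40+X*c+26*d,0,50-X*d+26*c])/1000
    print(X,proj(f,[O[0]+m[0]*np.cos(a),O[1]+m[0]*np.sin(a),m[2]]))
E
```

```text
seated [267.57894737 245.95087719 285.        ] popped [273.61837456 242.60070671 283.        ]
5.1 [273.64 242.49 281.  ] [-2.39 -0.08  8.17] [ 0.489  -0.1197  0.0532]
5.25 [273.64 242.49 281.  ] [-1.57  0.31  9.67] [ 0.489  -0.1197  0.0533]
5.4 [273.62 242.57 281.  ] [-1.91  0.46  8.89] [ 0.4889 -0.1197  0.0533]
5.55 [273.62 242.57 281.  ] [-2.26  0.75  9.88] [ 0.489  -0.1197  0.0532]
0 [[266.61837859 241.3263207 ]]
20 [[272.96204955 238.10518712]]
30 [[276.07896626 236.52186813]]
```

Plate is still at about 20 mm down the chute. However, fx reads about -2 N, while a plate leaning on the finger should push it +x. To test contact, I'll ease the press slightly and move 3 mm downhill; the plate should follow.

Emit:
arm_command --pt "0 0 -1 0 0 0" --pt "0 1.5 0 0 0 0" --pt "0 1.5 0 0 0 0"

```text
clock: 5.85
position: [0.4918, -0.1198, 0.0542]
tool_rot: [-3.141, 0.001, 1.543]
force: [-0.2, 0.2, 3.2]
grip_width: 0.0582
```

```bash
cat > chk.py <<'E'
from h import *
F=[]
for i in range(8):
    f=bot.grab_frame("side"); s=bot.observe(); F.append(s["force"])
H,S,V=cv2.split(cv2.cvtColor(f["color"],cv2.COLOR_RGB2HSV)); M=np.zeros(H.shape,np.uint8); M[225:262,255:292]=1
m=(M>0)&(H>100)&(H<130)&(S>100)&(V>50); y,x=np.nonzero(m)
print(s["clock"],x.mean().round(2),y.mean().round(2),len(x),np.mean(F,0).round(2),s["position"].round(4))
cv2.imwrite("pics/c5.png",cv2.resize(f["color"][170:280,220:330,::-1],(590,590),interpolation=cv2.INTER_CUBIC))
E
python3 chk.py
```

```text
6.25 274.44 241.52 298 [-0.04 -0.24  3.35] [ 0.492  -0.1198  0.0543]
```

The plate followed the finger by about 3 mm, so it is leaning on it. The key is still about 6 to 7 mm down. One last look, then I hand in.

```bash
python3 chk.py; python3 chk.py
```

```text
6.65 274.44 241.52 298 [1.52 0.09 3.5 ] [ 0.4919 -0.1198  0.0543]
7.05 274.44 241.56 298 [2.3  0.21 3.31] [ 0.4919 -0.1198  0.0543]
```

View pics/c5.png

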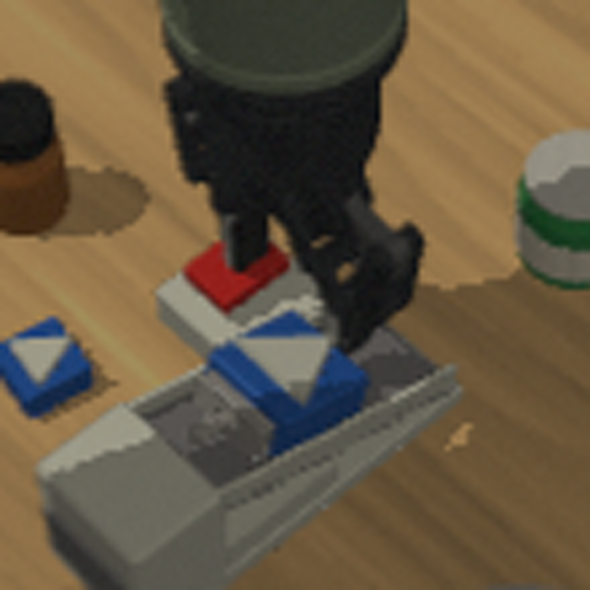

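The plate lies flat and still against the finger (crop 350,345), the key is down, and the force is now +2.3 N along x, as expected from the leaning plate.

```bash
python3 -c "
from workcell import bot
print(bot.job_done())"
```

```text
the job is handed in; nothing more can be done
None
```

The job is handed in at about 7 s of the 32 s. The red key of the left-hand mould is held about 6–7 mm down. The popped blue plate lies flat and still on the chute, leaning on the finger about 20–23 mm down from its seat.

- **Plate at rest:** its image stayed put over the last 0.8 s before hand-in. The tool felt +2.3 N downhill and 3.3 N upwards.
- **Disagreement on contact:** just after the key bottomed, the force along the chute read about -2 N, the wrong sign for a leaning plate. I eased the press by 1 mm and moved 3 mm downhill. The plate followed, and the force then rose to +2.3 N.
- **Stopping distance:** the plate stopped about 20 mm down rather than the expected 30 mm, still well clear of the 12 mm limit.
- **Bowl, jar and tin:** the last picture showed the jar and tin where they were. The bowl was almost out of frame and I did not measure any of the three, but the arm never went near them.

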